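Hang the guard combs and bring the blue-lidded jar to the front

ROBOT

A 7-joint arm with a two-finger parallel gripper is mounted at the origin on the work surface. World frame = base frame: x ahead of the robot, y to its left, z up, the work surface at z = 0. Lengths are in m, angles in rad, forces in N, time in s.
With the tool pointing down it reaches from about 0.4 to 0.85 m from the base axis. Payload 4.5 kg.
Tool frame: the origin (TCP) lies on the centre line of the jaws, within the pads' length; the fingertips stand r.tip_extent ahead of it and the grasp point (between the pads) is the TCP (r.tip_extent is the distance from the TCP to the fingertips, in m); z points along the fingers, y is the line along which they close (so a half turn about z gives the same grasp; the last joint's range is limited). The gripper opens to 88 mm and grips with 3 to 60 N. Pads are 18 mm wide; open, the fingers measure 123 mm over their backs; the gripper's body (75 mm by 187 mm) begins 45 mm behind the grasp point.
Start: joints at [1.349, 0.689, -0.195, 1.565, 0.157, 0.902, -0.215], TCP at [0.158, -0.605, 0.258] pointing down, gripper open.
Joint ranges: [-3.01, 3.01], [-0.46, 2.08], [-1.47, 1.51], [0.13, 2.56], [-1, 4.14], [0.04, 2.09], [-2.66, 2.66]. Speed limits (rad/s): [2.57, 2.57, 3.14, 3.14, 3.14, 3.14, 3.14].

INTERFACE

Orientations are given as a unit quaternion [x, y, z, w].
In Python, from plant import sensors, vision, finish_job, r gives the robot as it stands. The module is installed in compiled form; this text tells all that it offers.
- The arm moves only by the tool step_arm, never from a script. Its argument "steps" is a list of rows, each a list of 2 entries, a list of its own where there are three numbers: the shift along the tool's x, y, z in cm, then the turn, a rotation vector about the tool's x, y, z in degrees. A call has 1 to 12 rows; each row shifts and turns the commanded pose from where the row before left it, along the tool's axes as they then stand; what a row does not reach is not made up. A row lasts 1/8 s, in which the tool goes at most 62.5 mm and 10.7 degrees, less where a joint would pass 70% of its speed; a pose out of reach is approached as far as the arm can. A call with a gripper value outside its range is refused whole. "claw" is the opening, from -1 (shut) to 1 (fully open), set as the call begins (left out, the last holds). The fingers move at their own pace and stop on an object; "grip_force" is the grip in N (left out, the last holds). Time passes only in rows, so rows that do not move let the fingers close. It gives the time, the measured TCP pose, the force, the opening and the grip force at its end, in the units of the state.
- sensors.get_state(): the state, without advancing time (a new reading comes with each control period).
- vision.snapshot(name): name is "scene" or "side" or "wrist"; returns a dict with "img" (384x512x3 uint8, red, green, blue), "fx", "fy", "cx", "cy" (pixels), "position" and "rotation" of the camera in the world. Camera axes: x right, y down, z forward; pixel columns grow to the right and rows downward; lengths in m; the calibration is good to about 2 mm. A picture is of the moment at which its call begins. There is no depth.
- finish_job(): hands the job in; it is judged then, once.
The state is a dict: "clock": time; "q": joint angles; "qd": joint speeds; "joint_torque": joint torques, N m; "tool_pos": TCP position; "eef_rot": TCP orientation; "contact_force": force on the tool from outside, world axes, zero at the start; "moment": the same for the moment, N m; "opening": opening from 0.0 (shut) to 1.0 (fully open); "finger_force": force on a finger pad.
Only numpy, scipy, OpenCV 4.12 (cv2) and the standard library are available. Lean on these libraries where they do the work, as an engineer would, in place of code of your own. Each camera call takes 0.05 s, during which the arm holds its last target. There are 200 camera calls.

TASK

Get the balcony bench ready for a haircut: first hang the orange guard comb set by its handle on the hook of the stand and let go of it, then turn the jar carousel until the jar with the blue lid stands at the yellow front pointer of the carousel's base. Finish with the gripper still gripping the carousel, holding it still there; do not let go of it. Leave everything else on the bench where it is.

Things in the scene. Friction and masses are not known exactly. Their poses are not given: they have to be found in the camera images.
- guard_set: Orange plastic guard comb set, loose, upright, about 220 g: plate 50 (x) x 112 (y) x 8 mm, five comb guards on it (tops up to 48 mm above the underside), and a bail handle of 10 mm round bar: uprights at y = +-51 mm, top bar along y with its centreline 140 mm up. The bail is open between guards and bar. Origin: underside centre; z up; unturned, x points away from the robot.
- guard_bar (a point): Middle of the guard set's handle bar, on its centreline, 140 mm above the origin; the bar is straight for 43 mm to each side along the set's y. Grip it from above, about 28 mm to one side of the middle, so that the hook has room at the middle.
- hook_stand: Dark steel hook stand, fixed to the bench: foot 80 x 80 x 12 mm, post 12 mm thick, 213 mm high at the origin. Origin: underside centre of the foot. A 10 mm thick hook arm leaves the post top along the stand's -x, dips to a hollow (hook_seat) 62 mm from the post, then turns up to its tip.
- hook_seat (a point): Lowest point of the hook's hollow, on the 10 mm bar's centreline: 62 mm from the post along the stand's -x, 185 mm above the bench. A 10 mm handle bar hanging here, square to the arm, has its centreline 10 mm higher.
- hook_tip (a point): End of the upturned hook, on the centreline: 92 mm from the post along the stand's -x, 220 mm above the bench (metal up to 225 mm).
- caddy_base: Fixed round black base of the carousel, 240 mm diameter, 18 mm high, with a yellow pointer tongue (30 mm wide) sticking out 36 mm at its front, along its -x. Origin: underside centre, on the turning axis.
- carousel (a joint): Angle of the carousel on its base about the vertical axis, rad, positive counter-clockwise from above; 0 (or any full turn): blue-lidded jar at the pointer. No spring; friction about 0.05 N m; stops at +-9. Wooden disc, 236 mm diameter, with five fixed jars (55 mm diameter, tops 120 mm above the bench, 72 degrees apart): one blue with blue lid, the others with white or grey lids.
- marked_jar (a point): Point 2 mm above the middle of the blue lid, 80 mm from the axis, 122 mm above the bench; it turns with the carousel.
- front_mark (a point): Where marked_jar must come to: fixed point over the front of the base, in the pointer's direction, 80 mm from the axis, 122 mm above the bench.
- carousel_grip (a point): Middle of the carousel's dark wooden handle, on the turning axis, 180 mm above the bench. The handle is an upright bar 70 mm long, 14 mm thick, 40 mm high (160 to 200 mm above the bench) on a 24 mm mast; its length points at the blue-lidded jar. It turns with the carousel; grip it from above across its thickness.
- clipper: Silver hair clipper lying on the bench, 170 x 46 x 36 mm, long along its x. Bystander. Origin: underside.
- pick_comb: Steel pick comb lying on the bench, 180 x 62 x 10 mm, long along its x. Bystander. Origin: underside.
- mug: Green ceramic mug, 80 mm diameter, 92 mm high, handle at its +y. Bystander. Origin: underside centre.
- spray_bottle: Amber bottle with black cap, 64 mm diameter, 190 mm high. Bystander. Origin: underside centre.
- pomade_tin: Low copper-coloured tin with a pale top, 72 mm diameter, 45 mm high. Bystander. Origin: underside centre.
- neck_brush: Brush lying on the bench, long along its x, about 200 mm. Bystander. Origin: underside.
Mind the look-alikes: they are no part of the job. Of the things that look like the guard_set, the smallest one is meant. Leave any green look-alike of the hook_stand alone.

How it is judged:
By the outcome, as a careful person would: the job done as asked, in the order asked, and still so for the second after the job is handed in, while the arm keeps its last pose, push and grip.
It also fails if it takes over 72 s, if anything falls off the work surface, if the arm or the gripper's body presses on something with over 40 N, if the wrist force passes 120 N, or if a joint passes its speed limit or range.

## Working session

There is one attempt and no reset: what is moved stays moved. The work goes in short steps, Python scripts to look and compute and a tool call to move; the robot and the scene stay as the last step left them, time stands still between calls to the robot, and variables do not carry over. Pictures are saved under pics/ and viewed, at most 13 in all, crops included, and the job is handed in when it is done.

Besides the shell and the picture viewer there is one more tool, called as name(argument=value, ...) on one line, values as JSON. step_arm: Moves the arm, as the interface text tells. Its arguments: {"type":"object","properties":{"steps":{"type":"array"},"claw":{"type":"number"},"grip_force":{"type":"number"}},"required":["steps"]}

```bash
mkdir -p pics; cat > h.py <<'E'
import numpy as np, cv2
from plant import sensors, vision, finish_job, r
from scipy.spatial.transform import Rotation as R
def snap(n):
    s=vision.snapshot(n); return s
def save(s,f,crop=None,k=1):
    im=s["img"][:,:,::-1]
    if crop: a,b,c,d=crop; im=im[b:d,a:c]
    cv2.imwrite("pics/"+f,cv2.resize(im,None,fx=k,fy=k,interpolation=cv2.INTER_CUBIC))
def ray(s,u,v):
    d=np.asarray(s["rotation"])@np.array([(u-s["cx"])/s["fx"],(v-s["cy"])/s["fy"],1.])
    return np.asarray(s["position"]),d/np.linalg.norm(d)
def onz(s,u,v,z):
    p,d=ray(s,u,v); return p+d*(z-p[2])/d[2]
def tri(s1,p1,s2,p2):
    a,d=ray(s1,*p1); b,e=ray(s2,*p2)
    t=np.linalg.lstsq(np.c_[d,-e],b-a,rcond=None)[0]
    x,y=a+d*t[0],b+e*t[1]; return (x+y)/2,np.linalg.norm(x-y)
def proj(s,P):
    c=np.asarray(s["rotation"]).T@(np.asarray(P)-s["position"]); return [c[0]/c[2]*s["fx"]+s["cx"],c[1]/c[2]*s["fy"]+s["cy"]]
def state():
    s=sensors.get_state(); print(s["clock"],np.round(s["tool_pos"],4),np.round(R.from_quat(s["eef_rot"]).as_matrix(),3).tolist(),np.round(s["contact_force"],1),s["opening"],s["finger_force"])
    return s
E
python3 - <<'E'
from h import *
np.set_printoptions(precision=3,suppress=True)
import pickle
a={n:snap(n) for n in("scene","side")}
pickle.dump(a,open("a.pkl","wb"))
for n in a: save(a[n],n+"0.png",k=1.5); print(n,a[n]["position"],a[n]["rotation"],a[n]["fx"])
state(); print(r.tip_extent)
E
```

```text
scene [1.174 0.206 1.024] [ 0.57   0.745 -0.274 -0.213] 365.90377801041905
side [0.101 1.121 1.543] [-0.151  0.928 -0.337  0.051] 478.23563415364987
0.1 [ 0.158 -0.604  0.257] [[0.967, 0.253, -0.0], [0.253, -0.967, 0.002], [-0.0, -0.002, -1.0]] [ 0.3 -0.  -0.6] 1.0022794224217362 0.0
0.019
```

View pics/scene0.png

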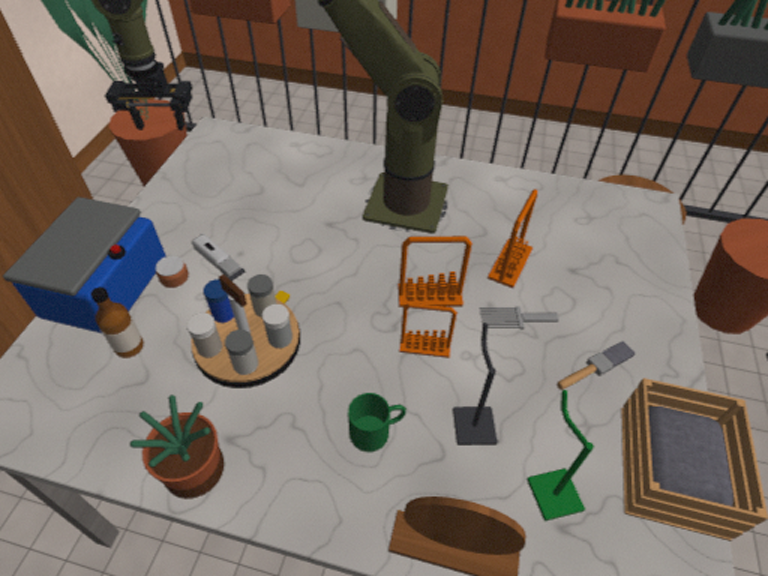

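View pics/side0.png

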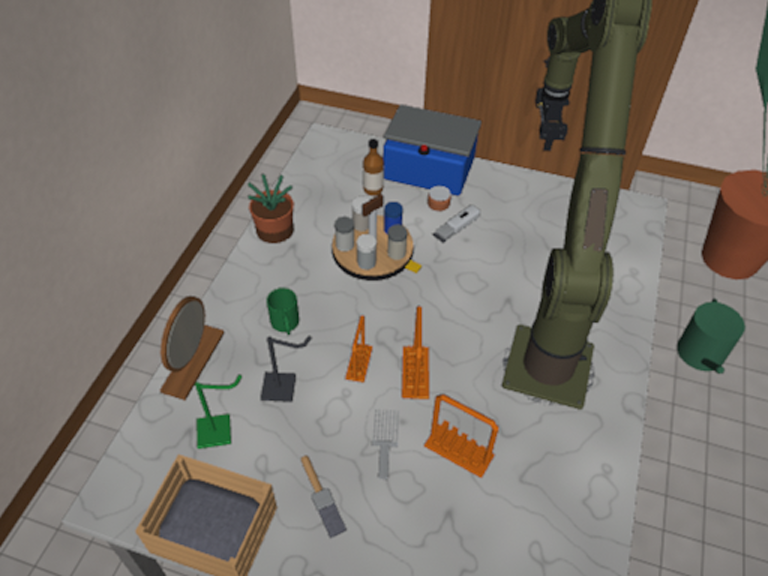

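The scene picture shows three orange sets; the smallest has its bar at about (405–454, 310) in the 1.5x view, beside the dark hook (tip 485,325). The carousel is at about (245,340), its pointer at (284,297) and the blue lid at (219,285). The side view shows the same things, with the small set at (360,350), the hook tip at (308,340) and the pointer at (413,266).

```bash
python3 - <<'E'
from h import *
import pickle
np.set_printoptions(precision=4,suppress=True)
a=pickle.load(open("a.pkl","rb")); S,D=a["scene"],a["side"]
v=lambda *p:[x/1.5 for x in p]
hs=lambda s:cv2.cvtColor(s["img"],cv2.COLOR_RGB2HSV)
for n,s in a.items():
    h=hs(s)
    for nm,lo,hi in(("orange",(5,180,120),(16,255,255)),("yellow",(22,150,120),(32,255,255)),("blue",(105,140,40),(125,255,255))):
        m=cv2.inRange(h,lo,hi); k,l,st,c=cv2.connectedComponentsWithStats(m)
        for i in range(1,k):
            if st[i,4]>25: print(n,nm,st[i],c[i])
for z,pts in((.14,((405,309),(454,312))),(0,((452,409),(493,405),(496,442),(457,444))),(.22,((485,325),)),(.208,((491,372),))):
    for p in pts: print("scene",z,p,onz(S,*v(*p),z))
for z,pts in((.14,((362,318),)),(0,((264,374),(295,374),(293,400),(262,399))),(.22,((308,340),)),(.208,((271,341),))):
    for p in pts: print("side",z,p,onz(D,*v(*p),z))
print("tip",tri(S,v(485,326),D,v(309,339)))
print("posttop",tri(S,v(491,372),D,v(271,341)))
for s,pp in((S,(284,297)),(D,(413,266))): print("ptr",onz(s,*v(*pp),.015))
# base ellipses: guess centre
print("handle",tri(S,v(233,290),D,v(373,204)))
print("disc c scene",onz(S,*v(246,340),.03),"side",onz(D,*v(373,246),.03))
E
```

```text
scene orange [344 127  14  28  96] [350.5833 138.6042]
scene orange [273 158  41   8 125] [293.32  159.232]
scene orange [335 158  20  32 264] [344.2689 173.5114]
scene orange [326 160  14  27  81] [331.9012 175.8765]
scene orange [266 179  42  31 415] [284.4482 198.0217]
scene orange [267 221  33  17 285] [282.3158 229.4702]
scene yellow [184 194   9   8  49] [187.9388 197.2653]
scene blue [   9  145  101   76 2561] [ 69.0457 186.5896]
scene blue [136 187  20  27 326] [145.2454 200.6933]
side orange [268 205  18  61 658] [277.0182 243.9149]
side orange [231 211  17  43 349] [239.1662 237.4699]
side orange [ 283  263   49   55 1025] [306.7717 294.1834]
side yellow [270 174  11   8  51] [275.098  177.2549]
side blue [ 256   93   61   37 1419] [283.4686 110.7759]
side blue [257 135  11  20 163] [261.5583 142.9202]Traceback (most recent call last):
  File "<stdin>", line 14, in <module>
  File "h.py", line 14, in onz
    p,d=ray(s,u,v); return p+d*(z-p[2])/d[2]
        ~~~^^^^^^^
  File "h.py", line 11, in ray
    d=np.asarray(s["rotation"])@np.array([(u-s["cx"])/s["fx"],(v-s["cy"])/s["fy"],1.])
      ~~~~~~~~~~~~~~~~~~~~~~~~~^~~~~~~~~~~~~~~~~~~~~~~~~~~~~~~~~~~~~~~~~~~~~~~~~~~~~~~
ValueError: matmul: Input operand 1 has a mismatch in its core dimension 0, with gufunc signature (n?,k),(k,m?)->(n?,m?) (size 3 is different from 4)
```

```bash
python3 - <<'E'
from h import *
import pickle
a=pickle.load(open("a.pkl","rb"))
A=cv2.resize(a["scene"]["img"][150:300,110:350,::-1],None,fx=3.3,fy=3.3,interpolation=cv2.INTER_CUBIC)
cv2.imwrite("pics/c1.png",A)
B=cv2.resize(a["side"]["img"][110:290,150:330,::-1],None,fx=3.3,fy=3.3,interpolation=cv2.INTER_CUBIC)
cv2.imwrite("pics/c2.png",B)
E
```

```text
(no output)
```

View pics/c1.png

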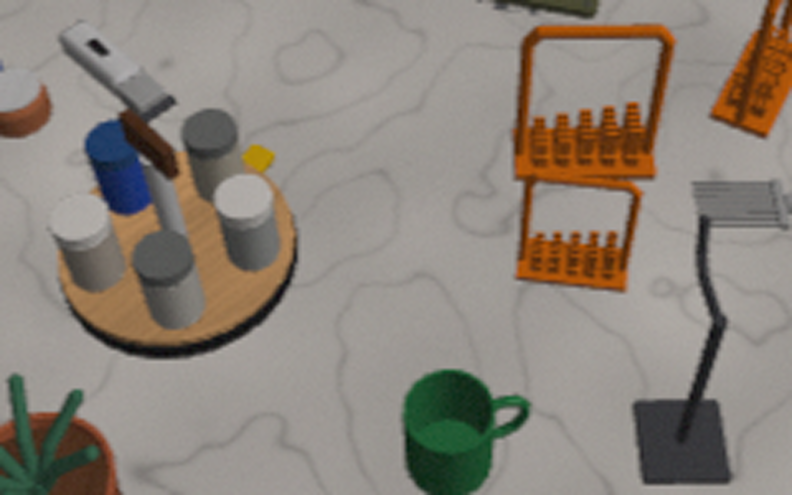

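View pics/c2.png

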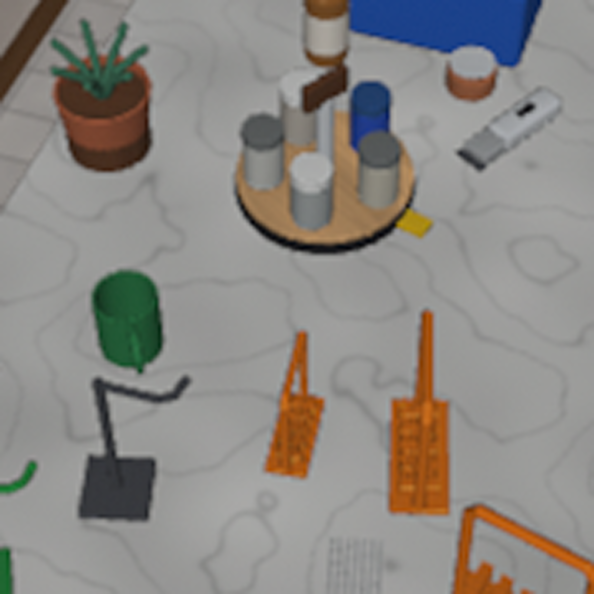

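The crops show the small set's bar from (527,181) to (639,188) in c1, with the hook arm pointing towards the robot. The five lids are clear in both crops, and the handle points at the blue jar.

```bash
sed -i 's/np.asarray(s\["rotation"\])/R.from_quat(s["rotation"]).as_matrix()/' h.py; python3 - <<'E'
from h import *
import pickle
np.set_printoptions(precision=4,suppress=True)
a=pickle.load(open("a.pkl","rb")); S,D=a["scene"],a["side"]
s=lambda x,y:(x/3.3+110,y/3.3+150); d=lambda x,y:(x/3.3+150,y/3.3+110)
e=[onz(S,*s(*p),.14) for p in((527,181),(639,188))]; print("bar",e,sum(e)/2)
e=[onz(S,*s(*p),.0) for p in((516,279),(625,290))]; print("plate near edge(scene)",e)
print("side bar far",onz(D,*d(302,337),.14),"plate corners side",[onz(D,*d(*p),.004) for p in((287,396),(323,399),(304,475),(266,471))])
print("tip",tri(S,s(705,222),D,d(186,380)));print("posttop",tri(S,s(719,322),D,d(98,383)))
for f,c,pp in((S,s,((636,402),(716,402),(729,481),(644,481))),(D,d,((88,458),(156,460),(149,519),(80,517)))):
    print("foot",np.mean([onz(f,*c(*p),.006) for p in pp],0))
ls=((112,140),(211,130),(245,194),(164,257),(81,222)); ld=((371,98),(380,150),(312,172),(263,132),(301,88))
L=[]
for p,q in zip(ls,ld):
    x=onz(S,*s(*p),.12);y=onz(D,*d(*q),.12);L.append((x+y)/2);print("lid",x,y)
c=np.mean(L,0);print("axis",c)
for l in L: print(np.linalg.norm(l-c),np.degrees(np.arctan2(*(l-c)[[1,0]])))
for f,p in((S,s(258,158)),(D,d(413,222))):
    x=onz(f,*p,.012);print("ptr",x,np.degrees(np.arctan2(*(x-c)[[1,0]])))
for p,q in(((122,118),(305,97)),((176,162),(346,75))): print("handle",tri(S,s(*p),D,d(*q)))
E
```

```text
bar [array([0.4805, 0.0971, 0.14  ]), array([0.4611, 0.1993, 0.14  ])] [0.4708 0.1482 0.14  ]
plate near edge(scene) [array([0.4969, 0.0969, 0.    ]), array([0.4809, 0.2057, 0.    ])]
side bar far [0.464  0.1068 0.14  ] plate corners side [array([0.4873, 0.098 , 0.004 ]), array([0.4452, 0.0884, 0.004 ]), array([0.4319, 0.1963, 0.004 ]), array([0.4751, 0.2051, 0.004 ])]
tip (array([0.5411, 0.2563, 0.216 ]), np.float64(0.006172142016569648))
posttop (array([0.6293, 0.2811, 0.2061]), np.float64(0.0034392940376382977))
foot [0.6327 0.2827 0.006 ]
foot [0.6261 0.2814 0.006 ]
lid [ 0.522  -0.3089  0.12  ] [ 0.5118 -0.3044  0.12  ]
lid [ 0.4844 -0.2205  0.12  ] [ 0.473  -0.2186  0.12  ]
lid [ 0.5502 -0.1589  0.12  ] [ 0.5416 -0.1553  0.12  ]
lid [ 0.6369 -0.2032  0.12  ] [ 0.623  -0.2014  0.12  ]
lid [ 0.6208 -0.2932  0.12  ] [ 0.6037 -0.293   0.12  ]
axis [ 0.5567 -0.2358  0.12  ]
0.08135874266205334 -119.32238275362494
0.07970804241267684 168.2815943331493
0.07939598689361524 97.83168801033575
0.08048928651103404 24.563177512275793
0.0798234282892728 -45.94662211894992
ptr [ 0.4259 -0.207   0.012 ] 167.6264429426454
ptr [ 0.422  -0.2096  0.012 ] 169.01416113537618
handle (array([ 0.5668, -0.2423,  0.1924]), np.float64(0.05155514770002561))
handle (array([ 0.5443, -0.242 ,  0.1721]), np.float64(0.060153248617888816))
```

```bash
cat >> h.py <<'E'
def plan(way, dmax=5.5, amax=10):
    """way: list of (x,y,z,yaw_deg of tool y); prints rows in tool axes"""
    s=sensors.get_state(); M=R.from_quat(s["eef_rot"]).as_matrix()
    p=np.array(s["tool_pos"]); yaw=np.degrees(np.arctan2(M[1,1],M[0,1])); rows=[]
    for w in way:
        q=np.array(w[:3]); n=int(max(1,np.ceil(np.linalg.norm(q-p)*100/dmax),np.ceil(abs(w[3]-yaw)/amax)))
        p0,y0=p.copy(),yaw
        for i in range(1,n+1):
            t=p0+(q-p0)*i/n; ty=y0+(w[3]-y0)*i/n
            a=np.radians(yaw); Y=np.array([np.cos(a),np.sin(a),0]); Z=np.array([0,0,-1.]); X=np.cross(Y,Z); B=np.c_[X,Y,Z]
            l=np.round(B.T@(t-p)*100,1); k=float(np.round(-(ty-yaw),0))
            rows.append([[float(x) for x in l],[0,0,k]]); p=p+B@l/100; yaw-=k
    print(len(rows),rows,"end",np.round(p,4),round(yaw,1))
E
python3 - <<'E'
from h import *
state(); plan([(.2,-.57,.36,-70),(.45,-.35,.36,-40),(.56,-.08,.36,-10),(.4715,.12,.33,8.5)])
import pickle
a=pickle.load(open("a.pkl","rb")); S=a["scene"];D=a["side"]
print("mug",onz(S,368/1.5,445/1.5,0),onz(D,283/1.5,296/1.5,.092))
print("green tip",onz(S,563/1.5,393/1.5,.22))
E
```

```text
0.1 [ 0.158  -0.6042  0.257 ] [[0.967, 0.253, -0.0], [0.253, -0.967, 0.002], [-0.0, -0.002, -1.0]] [ 0.3 -0.  -0.6] 1.0022794224217362 0.0
21 [[[1.6, -0.7, -3.4], [0, 0, -2.0]], [[1.7, -0.7, -3.5], [0, 0, -2.0]], [[1.7, -0.7, -3.4], [0, 0, -1.0]], [[4.4, -1.8, 0.0], [0, 0, -4.0]], [[4.6, -1.4, 0.0], [0, 0, -5.0]], [[4.6, -1.0, 0.0], [0, 0, -4.0]], [[4.7, -0.8, 0.0], [0, 0, -4.0]], [[4.7, -0.3, 0.0], [0, 0, -5.0]], [[4.8, -0.0, 0.0], [0, 0, -4.0]], [[4.7, 0.4, 0.0], [0, 0, -4.0]], [[4.6, -1.5, 0.0], [0, 0, -5.0]], [[4.8, -1.1, 0.0], [0, 0, -5.0]], [[4.8, -0.7, 0.0], [0, 0, -5.0]], [[4.8, -0.3, 0.0], [0, 0, -5.0]], [[4.9, 0.1, 0.0], [0, 0, -5.0]], [[4.8, 0.6, 0.0], [0, 0, -5.0]], [[3.6, -2.5, 0.6], [0, 0, -4.0]], [[3.8, -2.1, 0.6], [0, 0, -4.0]], [[3.9, -2.0, 0.6], [0, 0, -3.0]], [[4.1, -1.7, 0.6], [0, 0, -4.0]], [[4.1, -1.4, 0.6], [0, 0, -4.0]]] end [0.4717 0.12   0.33  ] 8.7
mug [0.72641249 0.08643831 0.        ] [0.69636616 0.0692292  0.092     ]
green tip [0.65055218 0.39998493 0.22      ]
```

step_arm(steps=[[[1.6,-0.7,-3.4],[0,0,-2]],[[1.7,-0.7,-3.5],[0,0,-2]],[[1.7,-0.7,-3.4],[0,0,-1]],[[4.4,-1.8,0],[0,0,-4]],[[4.6,-1.4,0],[0,0,-5]],[[4.6,-1,0],[0,0,-4]],[[4.7,-0.8,0],[0,0,-4]],[[4.7,-0.3,0],[0,0,-5]],[[4.8,0,0],[0,0,-4]],[[4.7,0.4,0],[0,0,-4]]])

```text
clock: 1.35
tool_pos: [0.451, -0.3498, 0.3604]
eef_rot: [0.907, 0.421, -0.0, -0.0]
contact_force: [-0.7, -0.8, 0.9]
opening: 0.999
finger_force: 0.0
```

step_arm(steps=[[[4.6,-1.5,0],[0,0,-5]],[[4.8,-1.1,0],[0,0,-5]],[[4.8,-0.7,0],[0,0,-5]],[[4.8,-0.3,0],[0,0,-5]],[[4.9,0.1,0],[0,0,-5]],[[4.8,0.6,0],[0,0,-5]],[[3.6,-2.5,0.6],[0,0,-4]],[[3.8,-2.1,0.6],[0,0,-4]],[[3.9,-2,0.6],[0,0,-3]],[[4.1,-1.7,0.6],[0,0,-4]],[[4.1,-1.4,0.6],[0,0,-4]],[[0,0,0],[0,0,0]]])

```text
clock: 2.85
tool_pos: [0.47, 0.1227, 0.3305]
eef_rot: [0.649, 0.761, 0.0, -0.001]
contact_force: [0.0, -0.3, -0.7]
opening: 0.999
finger_force: 0.0
```

```bash
python3 - <<'E'
from h import *
import pickle
state(); w=snap("wrist"); pickle.dump(w,open("w.pkl","wb")); save(w,"w1.png",k=1.5)
print(w["position"],R.from_quat(w["rotation"]).as_matrix().round(2).tolist())
print(np.array(proj(w,[.4675,.148,.14]))*1.5,np.array(proj(w,[.569,.265,.185]))*1.5)
E
```

```text
2.85 [0.47   0.1227 0.3305] [[-0.158, 0.987, -0.001], [0.987, 0.158, 0.001], [0.001, -0.001, -1.0]] [ 0.  -0.3 -0.7] 0.9991267520092999 0.0
[0.45635596 0.20476959 0.45808258] [[0.99, 0.15, 0.05], [0.16, -0.94, -0.32], [-0.0, 0.32, -0.95]]
[383.23440074 223.69138146] [579.82374435  73.86460447]
```

View pics/w1.png

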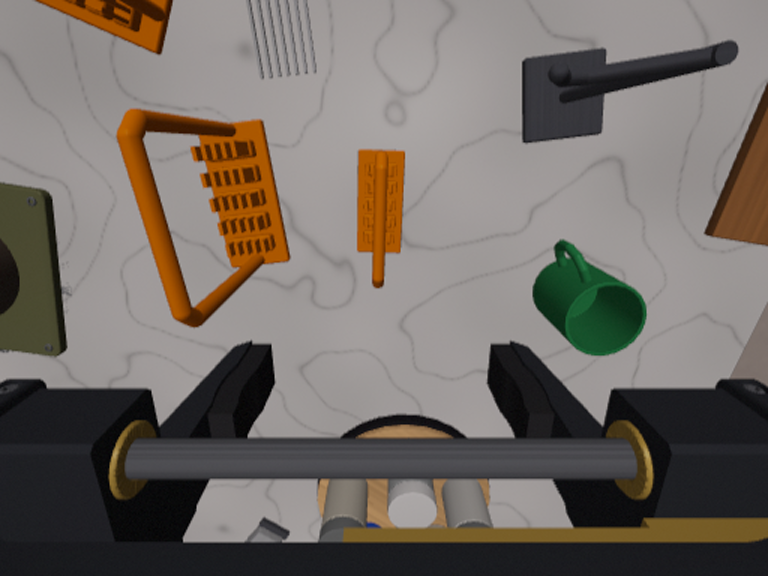

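The wrist picture shows the small set's bar from (380,157) to (378,283), the hook tip knob at (560,73) and the post top at (727,50). The fingers straddle the bar line.

```bash
python3 - <<'E'
from h import *
import pickle
np.set_printoptions(precision=4,suppress=True)
w=pickle.load(open("w.pkl","rb")); v=lambda x,y:(x/1.5,y/1.5)
m=cv2.inRange(cv2.cvtColor(w["img"],cv2.COLOR_RGB2HSV),(5,180,60),(16,255,255))
for row in (110,120,130,140,150,160,170,175,180,185): 
    c=np.where(m[row,225:280])[0]+225; print(row,c.min() if len(c) else None,c.max() if len(c) else None)
e=[onz(w,*v(*p),.14) for p in((380.5,157),(378,283))]; d=e[1]-e[0]
print(e,sum(e)/2,np.linalg.norm(d),"yaw",np.degrees(np.arctan2(*(-d[[1,0]])))-90)
t=onz(w,*v(560,73),.222);p=onz(w,*v(727,50),.21);u=(t-p)/np.linalg.norm(t-p)
print("tip",t,"post",p,np.linalg.norm(t-p),"dir",np.degrees(np.arctan2(u[1],u[0])),"seat",p+.062*u,t-.03*u,"foot",onz(w,*v(563,95),.012))
E
```

```text
110 239 268
120 239 268
130 239 267
140 239 267
150 239 266
160 238 266
170 249 255
175 249 255
180 249 255
185 248 255
[array([0.4574, 0.1974, 0.14  ]), array([0.4711, 0.0985, 0.14  ])] [0.4643 0.1479 0.14  ] 0.09986163123362633 yaw 7.890622724103153
tip [0.5434 0.2556 0.222 ] post [0.6337 0.2832 0.21  ] 0.09523287865845054 dir -163.00407583080204 seat [0.5749 0.2652 0.2178] [0.5718 0.2643 0.2182] foot [0.6297 0.2821 0.012 ]
```

```bash
python3 - <<'E'
from h import *
plan([(.4684,.1203,.14,8)])
E
```

```text
4 [[[0.0, -0.1, 4.8], [0, 0, 0.0]], [[0.0, -0.0, 4.7], [0, 0, 0.0]], [[0.0, -0.1, 4.8], [0, 0, 1.0]], [[0.0, -0.1, 4.8], [0, 0, -0.0]]] end [0.4682 0.12   0.1395] 7.8
```

step_arm(steps=[[[0,-0.1,4.8],[0,0,0]],[[0,0,4.7],[0,0,0]],[[0,-0.1,4.8],[0,0,1]],[[0,-0.1,4.8],[0,0,0]],[[0,0,0],[0,0,0]]])

```text
clock: 3.52
tool_pos: [0.4676, 0.1168, 0.1373]
eef_rot: [0.659, 0.752, -0.003, -0.001]
contact_force: [0.5, -0.4, 0.2]
opening: 1.0
finger_force: 0.0
```

step_arm(steps=[[[0,0,0],[0,0,0]],[[0,0,0],[0,0,0]],[[0,0,0],[0,0,0]],[[0,0,0],[0,0,0]],[[0,0,0],[0,0,0]],[[0,0,0],[0,0,0]],[[0,0,0],[0,0,0]]], claw=-1, grip_force=45)

```text
clock: 4.4
tool_pos: [0.4689, 0.119, 0.1397]
eef_rot: [0.658, 0.753, -0.0, 0.0]
contact_force: [0.3, -1.0, -0.3]
opening: 0.231
finger_force: 0.0
```

step_arm(steps=[[[0,0,0],[0,0,0]],[[0,0,0],[0,0,0]],[[0,0,0],[0,0,0]],[[0,0,0],[0,0,0]],[[0,0,0],[0,0,0]]])

```text
clock: 5.03
tool_pos: [0.4689, 0.119, 0.1397]
eef_rot: [0.658, 0.753, -0.0, -0.0]
contact_force: [-0.7, 0.0, 1.5]
opening: 0.089
finger_force: 44.0
```

```bash
python3 - <<'E'
from h import *
st=state()
# bar middle assumed 29 mm along set +y from TCP; target yaw 16.5, seat
a=np.radians(16.5); X=np.array([np.cos(a),np.sin(a)]);Y=np.array([-np.sin(a),np.cos(a)])
seat=np.array([.571,.2645]); g=seat-Y*.029
pre=g-X*.075
print(g,pre)
plan([(*st["tool_pos"][:2],.262,8),(*pre,.262,16.5),(*g,.262,16.5)],dmax=3.2)
E
```

```text
5.025 [0.4689 0.119  0.1397] [[-0.133, 0.991, -0.0], [0.991, 0.133, -0.0], [-0.0, -0.0, -1.0]] [-0.7  0.   1.5] 0.0888515045189568 43.97077493369579
[0.57923644 0.23669423] [0.50732496 0.21539308]
11 [[[0.0, 0.0, -3.1], [0, 0, -0.0]], [[0.0, 0.0, -3.0], [0, 0, -0.0]], [[0.0, 0.0, -3.1], [0, 0, -0.0]], [[0.0, 0.0, -3.0], [0, 0, -0.0]], [[2.3, 1.3, -0.0], [0, 0, -2.0]], [[2.2, 1.3, -0.0], [0, 0, -2.0]], [[2.1, 1.5, -0.0], [0, 0, -3.0]], [[2.1, 1.5, -0.0], [0, 0, -2.0]], [[0.0, 2.5, -0.0], [0, 0, 0.0]], [[0.0, 2.5, -0.0], [0, 0, 0.0]], [[0.0, 2.5, -0.0], [0, 0, 0.0]]] end [0.5793 0.2366 0.2617] 16.7
```

step_arm(steps=[[[0,0,-2],[0,0,0]],[[0,0,-2.5],[0,0,0]],[[0,0,-2.7],[0,0,0]],[[0,0,-2.6],[0,0,0]],[[0,0,-2.4],[0,0,0]],[[2.3,1.3,0],[0,0,-2]],[[2.2,1.3,0],[0,0,-2]],[[2.1,1.5,0],[0,0,-3]],[[2.1,1.5,0],[0,0,-2]],[[0,0,0],[0,0,0]],[[0,0,0],[0,0,0]]])

```text
clock: 6.4
tool_pos: [0.507, 0.2136, 0.2611]
eef_rot: [0.598, 0.802, -0.001, 0.0]
contact_force: [-0.4, -0.7, -2.5]
opening: 0.088
finger_force: 44.5
```

```bash
python3 - <<'E'
from h import *
import pickle
st=state(); a={n:snap(n) for n in("scene","side","wrist")}; pickle.dump(a,open("b.pkl","wb"))
A=cv2.resize(a["scene"]["img"][130:310,240:400,::-1],None,fx=2.5,fy=2.5)
B=cv2.resize(a["side"]["img"][160:290,130:290,::-1],None,fx=2.5,fy=2.5)
C=cv2.resize(a["wrist"]["img"][:,:,::-1],(400,300))
im=np.zeros((600,800,3),np.uint8); im[:450,:400]=A; im[:325,400:]=B; im[325:600,400:]=C[:275]
cv2.imwrite("pics/b.png",im)
E
```

```text
6.4 [0.507  0.2136 0.2611] [[-0.286, 0.958, -0.001], [0.958, 0.286, -0.002], [-0.002, -0.002, -1.0]] [-0.4 -0.7 -2.5] 0.08796233225219542 44.525650665163994
```

View pics/b.png

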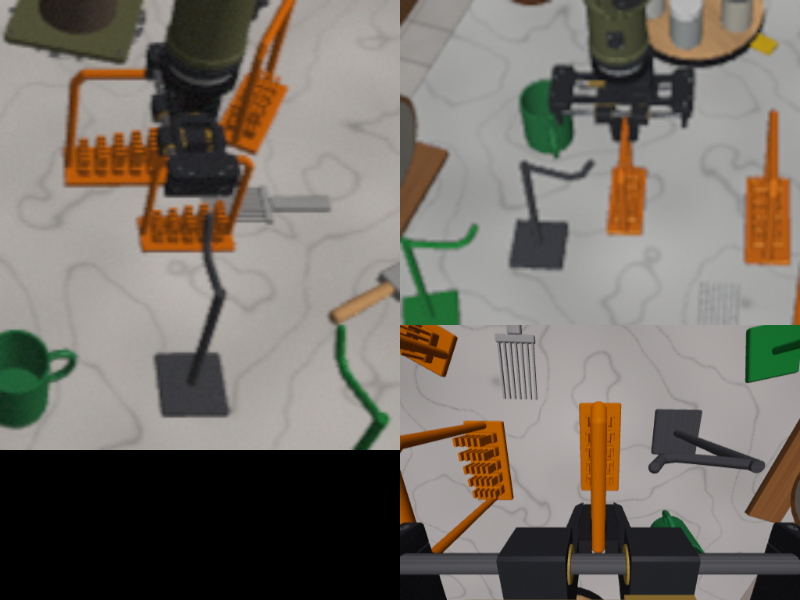

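The set hangs level in the gripper. In the wrist panel, the bar's far end is at (598,405), the hook tip at (656,466) and the post top at (757,465), so arm and bar are square.

```bash
python3 - <<'E'
from h import *
import pickle
np.set_printoptions(precision=4,suppress=True)
w=pickle.load(open("b.pkl","rb"))["wrist"]; v=lambda x,y:((x-400)*1.28,(y-325)*1.28)
st=state(); T=st["tool_pos"]; M=R.from_quat(st["eef_rot"]).as_matrix()
f=onz(w,*v(598,407),T[2]); t=onz(w,*v(656,466),.222); p=onz(w,*v(757,465),.212)
for n,q in(("far",f),("tip",t),("post",p)): print(n,q,"tool",M.T@(q-T))
u=(t-p)/np.linalg.norm(t-p); print(np.degrees(np.arctan2(u[1],u[0]))+180)
for q in(p+.062*u,t-.03*u): print("seat",q,"tool cm",100*M.T@(q-T))
E
```

```text
6.55 [0.5073 0.2136 0.2615] [[-0.285, 0.958, -0.0], [0.958, 0.285, -0.002], [-0.001, -0.001, -1.0]] [-0.2  0.3 -3. ] 0.08639452772909453 44.53229036182165
far [0.4836 0.29   0.2615] tool [ 0.08   -0.0009 -0.0001]
tip [0.5431 0.258  0.222 ] tool [0.0323 0.047  0.0394]
post [0.6311 0.2819 0.212 ] tool [0.0302 0.1381 0.0493]
15.212750455677252
seat [0.5716 0.2657 0.2188] tool cm [3.165  7.6512 4.2635]
seat [0.5719 0.2658 0.2187] tool cm [3.1643 7.6808 4.2668]
```

step_arm(steps=[[[0.1,2.5,0],[0,0,0]],[[0.1,2.6,0],[0,0,0]],[[0,2.5,0],[0,0,0]],[[0,0,0],[0,0,0]],[[0,0,2],[0,0,0]],[[0,0,2],[0,0,0]],[[0,0,1.5],[0,0,0]],[[0,0,0.6],[0,0,0]],[[0,0,0],[0,0,0]],[[0,0,0],[0,0,0]]])

```text
clock: 7.8
tool_pos: [0.5801, 0.2391, 0.2014]
eef_rot: [0.597, 0.802, 0.001, 0.0]
contact_force: [-0.2, 0.5, -2.1]
opening: 0.09
finger_force: 44.6
```

step_arm(steps=[[[0,0,0.3],[0,0,0]],[[0,0,0.2],[0,0,0]],[[0,0,0],[0,0,0]],[[0,0,0],[0,0,0]]])

```text
clock: 8.3
tool_pos: [0.5798, 0.2388, 0.1958]
eef_rot: [0.597, 0.802, 0.0, 0.0]
contact_force: [-0.1, -0.9, -0.9]
opening: 0.088
finger_force: 44.5
```

```bash
python3 - <<'E'
from h import *
import pickle
st=state(); a={n:snap(n) for n in("scene","side","wrist")}; pickle.dump(a,open("b.pkl","wb"))
A=cv2.resize(a["scene"]["img"][150:310,240:400,::-1],None,fx=2.5,fy=2.5)
B=cv2.resize(a["side"]["img"][190:270,150:250,::-1],(400,320))
C=cv2.resize(a["wrist"]["img"][:,:,::-1],(400,300))
im=np.zeros((600,800,3),np.uint8); im[:400,:400]=A; im[:320,400:]=B; im[320:600,400:]=C[:280]
cv2.imwrite("pics/b2.png",im)
E
```

```text
8.3 [0.5798 0.2388 0.1958] [[-0.287, 0.958, 0.0], [0.958, 0.287, -0.0], [-0.0, 0.0, -1.0]] [-0.1 -0.9 -0.9] 0.08814940168907562 44.523411355912685
```

View pics/b2.png

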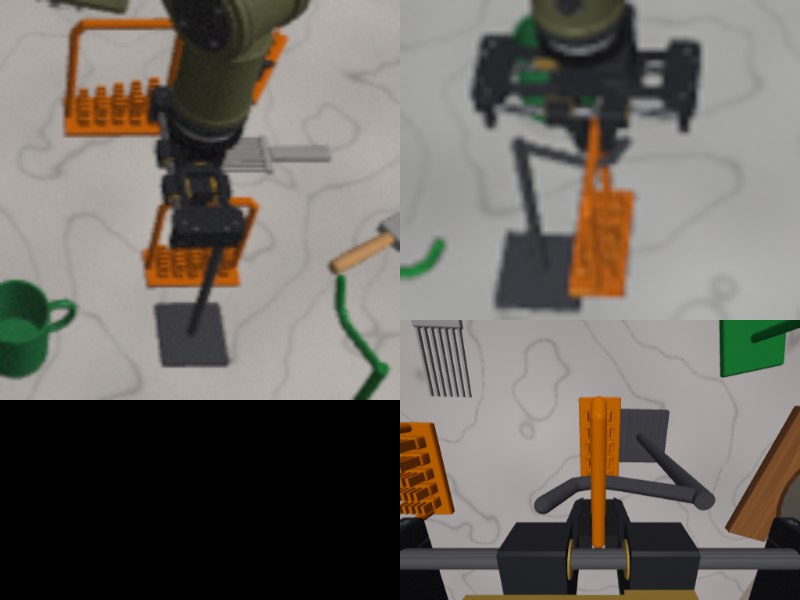

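The bar lies over the hook's hollow, with the hook arm passing under it and the tip standing on the robot side. I'll lower it slightly and release.

step_arm(steps=[[[0,0,0.1],[0,0,0]],[[0,0,0],[0,0,0]],[[0,0,0],[0,0,0]]])

```text
clock: 8.82
tool_pos: [0.58, 0.2388, 0.195]
eef_rot: [0.597, 0.802, 0.0, 0.0]
contact_force: [-0.9, -1.3, 1.1]
opening: 0.087
finger_force: 44.3
```

step_arm(steps=[[[0,0,0],[0,0,0]],[[0,0,0],[0,0,0]],[[0,0,0],[0,0,0]],[[0,0,0],[0,0,0]],[[0,0,0],[0,0,0]],[[0,0,0],[0,0,0]]], claw=0)

```text
clock: 9.57
tool_pos: [0.5798, 0.2388, 0.1947]
eef_rot: [0.597, 0.802, -0.0, 0.0]
contact_force: [-0.1, 1.0, 0.2]
opening: 0.499
finger_force: 0.0
```

step_arm(steps=[[[0,0,-1.5],[0,0,0]],[[0,0,-2.5],[0,0,0]],[[0,0,-3],[0,0,0]],[[0,0,-4],[0,0,0]],[[0,0,-4],[0,0,0]],[[0,0,0],[0,0,0]]])

```text
clock: 10.32
tool_pos: [0.581, 0.2404, 0.3494]
eef_rot: [0.597, 0.802, 0.004, 0.001]
contact_force: [-0.5, 0.7, -0.3]
opening: 0.5
finger_force: 0.0
```

```bash
python3 - <<'E'
from h import *
import pickle
st=state(); a={n:snap(n) for n in("scene","side","wrist")}; pickle.dump(a,open("b.pkl","wb"))
A=cv2.resize(a["scene"]["img"][150:310,240:400,::-1],None,fx=2.5,fy=2.5)
B=cv2.resize(a["side"]["img"][190:270,150:250,::-1],(400,320))
C=cv2.resize(a["wrist"]["img"][:,:,::-1],(400,300))
im=np.zeros((600,800,3),np.uint8); im[:400,:400]=A; im[:320,400:]=B; im[320:600,400:]=C[:280]
cv2.imwrite("pics/b3.png",im)
# next: over the carousel; handle yaw is blue jar's
plan([(.62,.05,.40,0),(.60,-.1,.40,-25),(.5567,-.2358,.35,-29)])
E
```

```text
10.325 [0.581  0.2404 0.3494] [[-0.287, 0.958, 0.007], [0.958, 0.287, 0.004], [0.002, 0.008, -1.0]] [-0.5  0.7 -0.3] 0.5004370808632784 0.0
10 [[[-4.8, -0.4, -1.4], [0, 0, 4.0]], [[-4.8, -0.0, -1.4], [0, 0, 4.0]], [[-4.8, 0.3, -1.4], [0, 0, 4.0]], [[-4.8, 0.6, -1.4], [0, 0, 5.0]], [[-5.0, -0.6, 0.0], [0, 0, 8.0]], [[-5.1, 0.0, 0.0], [0, 0, 8.0]], [[-4.9, 0.8, 0.0], [0, 0, 9.0]], [[-4.7, 0.6, 1.7], [0, 0, 1.0]], [[-4.7, 0.8, 1.7], [0, 0, 1.0]], [[-4.7, 0.8, 1.6], [0, 0, 2.0]]] end [ 0.5573 -0.2358  0.3503] -29.3
```

View pics/b3.png

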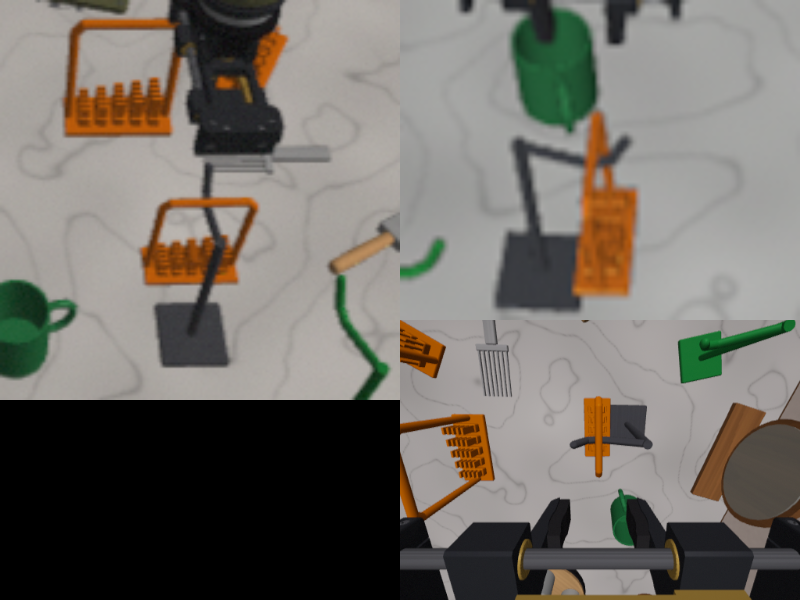

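The set hangs on the hook and the gripper is clear of it. Next is the carousel, stopping slightly beyond the axis so the wrist camera sees the handle.

step_arm(steps=[[[-4.8,-0.4,-1.4],[0,0,4]],[[-4.8,0,-1.4],[0,0,4]],[[-4.8,0.3,-1.4],[0,0,4]],[[-4.8,0.6,-1.4],[0,0,5]],[[-5,-0.6,0],[0,0,8]],[[-5.1,0,0],[0,0,8]],[[-4.9,0.8,0],[0,0,9]],[[-4.7,0.6,1.7],[0,0,1]],[[-4.7,0.8,1.7],[0,0,1]],[[-4.7,0.8,1.6],[0,0,2]],[[-5,0,0],[0,0,0]],[[0,0,0],[0,0,0]]], claw=0.3)

```text
clock: 11.98
tool_pos: [0.5295, -0.2842, 0.3487]
eef_rot: [0.865, 0.501, -0.003, -0.001]
contact_force: [0.2, 0.6, -0.0]
opening: 0.652
finger_force: 0.0
```

```bash
python3 - <<'E'
from h import *
import pickle
st=state(); print(np.round(st["q"],2)); a={n:snap(n) for n in("scene","side","wrist")}; pickle.dump(a,open("c.pkl","wb"))
save(a["wrist"],"c3.png",k=1.5)
E
```

```text
11.975 [ 0.5295 -0.2842  0.3487] [[0.498, 0.867, -0.005], [0.867, -0.498, -0.002], [-0.004, -0.004, -1.0]] [ 0.2  0.6 -0. ] 0.651611974385571 0.0
[ 0.67  0.59 -0.46  1.51  0.28  1.12 -0.36]
```

View pics/c3.png

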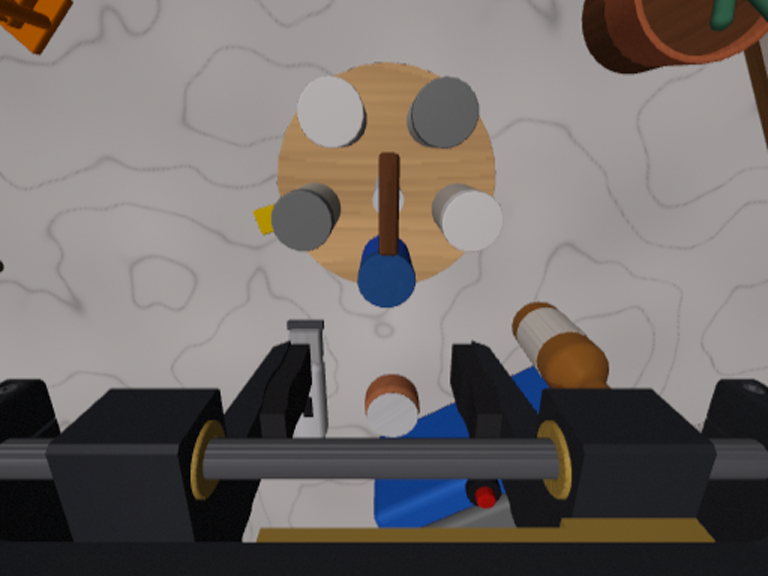

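The wrist picture shows the handle top from (389,153) to (388,253), the blue lid at (387,278), the other lids at (331,111), (447,110), (470,220) and (304,220), and the pointer's end edge at about (254,209)–(262,233).

```bash
python3 - <<'E'
from h import *
import pickle
np.set_printoptions(precision=4,suppress=True)
w=pickle.load(open("c.pkl","rb"))["wrist"]; v=lambda p:(p[0]/1.5,p[1]/1.5)
ang=lambda d:np.degrees(np.arctan2(d[1],d[0]))
m=cv2.inRange(cv2.cvtColor(w["img"],cv2.COLOR_RGB2HSV),(22,150,90),(32,255,255)); ys,xs=np.where(m)
c4,_=cv2.findContours(m,0,2); pts=cv2.approxPolyDP(max(c4,key=len),1.5,True)[:,0]; print("yellow poly x1.5",(pts*1.5).tolist())
L=[onz(w,*v(p),.12) for p in((387,278),(304,220),(331,111),(447,110),(470,220))]; c=np.mean(L,0); print("axis",c)
print([round(float(ang(l-c)+72*i),1) for i,l in enumerate(L)],[round(float(np.linalg.norm(l-c)),4) for l in L])
H=[onz(w,*v(p),.2) for p in((389,153),(388,253))]; print("handle",H,(H[0]+H[1])/2,ang(H[1]-H[0]))
for p in pts: q=onz(w,p[0]+.0,p[1]+.0,.016)-c; print(p,np.round(q,4),np.hypot(q[0],q[1]).round(4),ang(q))
E
```

```text
yellow poly x1.5 [[273.0, 204.0], [253.5, 211.5], [262.5, 232.5], [271.5, 229.5], [270.0, 211.5]]
axis [ 0.5603 -0.2414  0.12  ]
[-119.5, 241.3, 240.6, 240.2, 239.7] [0.079, 0.0781, 0.0792, 0.0806, 0.0771]
handle [array([ 0.5759, -0.2126,  0.2   ]), array([ 0.5427, -0.271 ,  0.2   ])] [ 0.5593 -0.2418  0.2   ] -119.59732270179502
[182 136] [-0.1237  0.041  -0.104 ] 0.1303 161.64482496825747
[169 141] [-0.1478  0.0449 -0.104 ] 0.1544 163.09487672088719
[175 155] [-0.1527  0.0199 -0.104 ] 0.154 172.55926728362132
[181 153] [-0.1416  0.0177 -0.104 ] 0.1427 172.86021720747337
[180 141] [-0.1314  0.0357 -0.104 ] 0.1362 164.79897869810526
```

```bash
python3 - <<'E'
from h import *
state(); plan([(.5595,-.2417,.29,-29.6),(.5595,-.2417,.18,-29.6)])
E
```

```text
12.125 [ 0.5334 -0.2775  0.3501] [[0.489, 0.872, -0.001], [0.872, -0.489, 0.002], [0.001, -0.001, -1.0]] [ 0.2  0.5 -0. ] 0.6505703362619311 0.0
5 [[[2.2, 0.3, 3.0], [0, 0, 0.0]], [[2.2, 0.2, 3.0], [0, 0, 0.0]], [[0.0, 0.0, 3.7], [0, 0, 0.0]], [[0.0, 0.0, 3.6], [0, 0, 0.0]], [[0.0, 0.0, 3.7], [0, 0, 0.0]]] end [ 0.5592 -0.2416  0.1801] -29.3
```

step_arm(steps=[[[2.2,0.3,3],[0,0,0]],[[2.2,0.2,3],[0,0,0]],[[0,0,3.7],[0,0,0]],[[0,0,3.6],[0,0,0]],[[0,0,3.7],[0,0,0]],[[0,0,0],[0,0,0]],[[0,0,0],[0,0,0]]])

```text
clock: 13.0
tool_pos: [0.5604, -0.242, 0.182]
eef_rot: [0.863, 0.506, 0.001, 0.0]
contact_force: [-0.3, 1.0, -0.0]
opening: 0.655
finger_force: 0.0
```

step_arm(steps=[[[0,0,0],[0,0,0]],[[0,0,0],[0,0,0]],[[0,0,0],[0,0,0]],[[0,0,0],[0,0,0]],[[0,0,0],[0,0,0]],[[0,0,0],[0,0,0]],[[0,0,0],[0,0,0]],[[0,0,0],[0,0,0]]], claw=-1, grip_force=40)

```text
clock: 14.0
tool_pos: [0.5587, -0.2429, 0.181]
eef_rot: [0.863, 0.505, -0.0, -0.0]
contact_force: [-2.0, 1.4, 5.9]
opening: 0.238
finger_force: 40.0
```

step_arm(steps=[[[0,0,0],[0,0,0]],[[0,0,0],[0,0,0]],[[0,0,0],[0,0,0]]])

```text
clock: 14.38
tool_pos: [0.5587, -0.2429, 0.181]
eef_rot: [0.863, 0.505, -0.0, -0.0]
contact_force: [-2.9, 0.6, 4.7]
opening: 0.241
finger_force: 40.0
```

```bash
python3 - <<'E'
from h import *
import pickle
st=state(); print(st["moment"]); a={n:snap(n) for n in("scene","side","wrist")}; pickle.dump(a,open("d.pkl","wb"))
A=cv2.resize(a["scene"]["img"][150:270,110:230,::-1],(400,400))
B=cv2.resize(a["side"]["img"][110:200,205:305,::-1],(400,360))
C=cv2.resize(a["wrist"]["img"][:180,100:420,::-1],(400,225))
im=np.zeros((600,800,3),np.uint8); im[:400,:400]=A; im[:360,400:]=B; im[360:585,400:]=C
cv2.imwrite("pics/d.png",im)
E
```

```text
14.375 [ 0.5587 -0.2429  0.181 ] [[0.49, 0.872, -0.001], [0.872, -0.49, -0.0], [-0.0, -0.0, -1.0]] [-2.9  0.6  4.7] 0.24094365579100094 40.00162124633789
[0.16081664 0.56192459 0.00362965]
```

View pics/d.png

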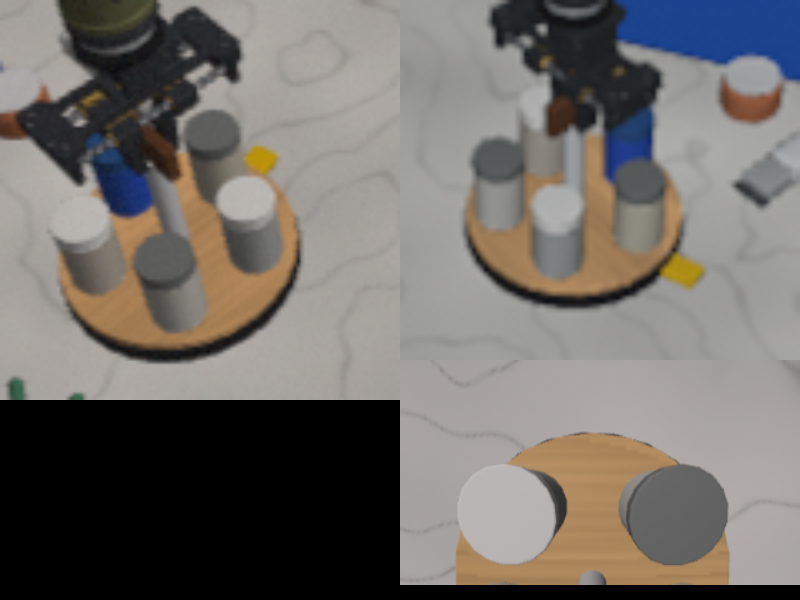

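The picture shows the fingers around the handle, but a 21 mm opening means the tips have caught the mast's head. I'll open, rise 1 cm and regrip.

step_arm(steps=[[[0,0,0],[0,0,0]],[[0,0,0],[0,0,0]],[[0,0,0],[0,0,0]],[[0,0,-0.5],[0,0,0]],[[0,0,-0.4],[0,0,0]],[[0,0,0],[0,0,0]]], claw=-0.2)

```text
clock: 15.28
tool_pos: [0.5594, -0.2431, 0.1903]
eef_rot: [0.863, 0.505, 0.0, 0.0]
contact_force: [-0.5, 0.1, -0.2]
opening: 0.401
finger_force: 0.0
```

step_arm(steps=[[[0,0,0],[0,0,0]],[[0,0,0],[0,0,0]],[[0,0,0],[0,0,0]],[[0,0,0],[0,0,0]],[[0,0,0],[0,0,0]],[[0,0,0],[0,0,0]]], claw=-1)

```text
clock: 16.02
tool_pos: [0.5587, -0.2429, 0.1896]
eef_rot: [0.863, 0.505, -0.0, -0.0]
contact_force: [-3.0, 1.0, 0.3]
opening: 0.155
finger_force: 40.0
```

step_arm(steps=[[[0,0,0],[0,0,4]],[[0,0,0],[0,0,7]],[[0,0,0],[0,0,8]],[[0,0,0],[0,0,8]],[[0,0,0],[0,0,8]],[[0,0,0],[0,0,8]],[[0,0,0],[0,0,8]],[[0,0,0],[0,0,8]],[[0,0,0],[0,0,7]],[[0,0,0],[0,0,5]],[[0,0,0],[0,0,2]],[[0,0,0],[0,0,0]]])

```text
clock: 17.52
tool_pos: [0.5582, -0.2417, 0.1896]
eef_rot: [0.994, -0.107, -0.001, -0.001]
contact_force: [-3.2, 2.7, 3.4]
opening: 0.155
finger_force: 40.0
```

step_arm(steps=[[[0,0,0],[0,0,0]],[[0,0,0],[0,0,0]]])

```text
clock: 17.77
tool_pos: [0.5582, -0.2417, 0.1896]
eef_rot: [0.994, -0.107, -0.001, -0.001]
contact_force: [-3.7, 4.0, 3.5]
opening: 0.16
finger_force: 40.0
```

```bash
python3 - <<'E'
from h import *
import pickle
st=state(); M=R.from_quat(st["eef_rot"]).as_matrix(); print(st["moment"],np.degrees(np.arctan2(M[1,1],M[0,1])),np.round(st["q"],2)); a={n:snap(n) for n in("scene","side","wrist")}; pickle.dump(a,open("e.pkl","wb"))
A=cv2.resize(a["scene"]["img"][150:270,110:230,::-1],(400,400),interpolation=2)
B=cv2.resize(a["side"]["img"][110:200,205:305,::-1],(400,360),interpolation=2)
C=cv2.resize(a["wrist"]["img"][:,100:420,::-1],(200,240))
D=cv2.resize(a["scene"]["img"][150:310,240:400,::-1],(200,200))
im=np.zeros((600,800,3),np.uint8); im[:400,:400]=A; im[:360,400:]=B; im[360:600,400:600]=C; im[400:,:200]=D
cv2.imwrite("pics/e.png",im)
E
```

```text
17.775 [ 0.5582 -0.2417  0.1896] [[0.977, -0.212, -0.002], [-0.212, -0.977, 0.002], [-0.003, -0.001, -1.0]] [-3.7  4.   3.5] 0.15963484787052326 39.99563651159406
[ 0.77475043  0.79522703 -0.06504725] -102.26333913552457 [ 0.35  0.75 -0.03  1.69  0.03  0.71 -1.48]
```

View pics/e.png

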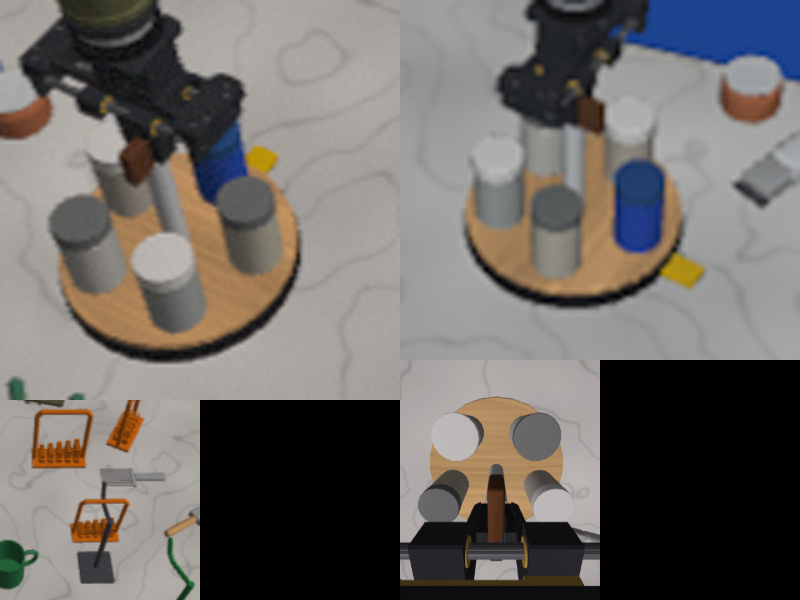

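Blue jar and pointer are both at about 168°, within a degree. The set still hangs on the hook, and the gripper holds the handle with small forces.

```bash
python3 -c "
from h import *
print(finish_job())"
```

```text
the job is handed in; nothing more can be done
None
```

I hung the small orange guard set on the dark hook and released it, then turned the carousel until the blue-lidded jar was at the yellow pointer (within about 1° by camera). The gripper was still holding the carousel when I handed the job in at about 18 s, and no verdict came back.

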